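# Re-rack a row of sample bottles in order

## Task

Move the four sample bottles from the steel wire rack into the empty moulded rack that stands in line with it, one to each place and in the same left-to-right order as they stand in the wire rack, because their places match the logbook. Set each bottle down upright on the rack's floor rather than letting it drop, and leave everything else on the bench where it is.

Things in the scene. Friction and masses are not known exactly. Their poses are not given: they have to be found in the camera images.
- tall_bottle: tall round white plastic bottle, 36 mm across and 108 mm high, narrowing to a light grey ribbed screw cap 26 mm across that takes up the top 20 mm (88 to 108 mm up). Origin: centre of the underside; z up. Loose, about 0.13 kg.
- jar: squat frosted jar, 40 mm across and 80 mm high with its wide black ribbed lid, 38 mm across, which takes up the top 18 mm (62 to 80 mm up). Origin: centre of the underside; z up. Loose, about 0.14 kg.
- square_bottle: square pale-grey plastic bottle, 36 x 36 mm with rounded corners and 92 mm high, with a round white ribbed cap 26 mm across in its top 20 mm (72 to 92 mm up). Origin: centre of the underside; z up. Loose, about 0.13 kg; its sides lie roughly along the wire rack's sides.
- dropper_bottle: amber dropper bottle, 34 mm across, with a black ribbed collar 24 mm across from 62 to 80 mm up and a soft-looking black bulb 13 mm across above that to 104 mm; lift it by the collar. Origin: centre of the underside; z up. Loose, about 0.11 kg.
- wire_rack: bright steel wire rack with a sheet floor, 66 mm deep, 252 mm long, 30 mm high, loop handles at its ends; at the start it holds the bottles in any order, each within 5 mm of a place's centre. Four places, 58 mm square, centred at y = -93, -31, 31, 93 mm, x = 0; floor 6 mm above the origin. Origin: centre of the underside, 3 mm over the bench; +y along the row to the robot's left. Fixed.
- moulded_rack: moulded blue rack with solid 4 mm walls, 66 mm deep, 252 mm long, 28 mm high, a lug at each end; empty; left or right of the wire rack, in line with it, centres 330 mm apart. Four places, 58 mm square, centred at y = -93, -31, 31, 93 mm, x = 0; floor 6 mm above the origin. Origin: centre of the underside, 3 mm over the bench; +y along the row to the robot's left. Fixed.
- timer: flat white bench timer with a small display, 62 x 68 mm and 18 mm high, lying on the mat on the robot's side of the racks; leave it. Origin: centre of the underside.
- petri_dish: covered frosted-clear Petri dish, 94 mm across and 16 mm high, lying on the mat on the robot's side of the racks; leave it. Origin: centre of the underside.
- flask: small conical glass flask, 64 mm across the base, 31 mm at the rim and 104 mm high, standing behind the racks, near the gap between them; leave it. Origin: centre of the underside.
- tip_box: closed box of pipette tips with a white base and a pale yellow lid, 84 x 122 mm and 70 mm high, standing to the robot's left of the mat; leave it. Origin: centre of the underside.
Mind the look-alikes: they are no part of the job. Leave any turquoise look-alike of the jar alone. What is shaped like the dropper_bottle but blue is not meant.

How it is judged:
At the end, for the whole second after the job is handed in: All four bottles stand in the moulded rack, one per place, in the left-to-right order they had in the wire rack (each has moved 306 to 366 mm, the spacing of the racks): upright within 0.12 rad, on its floor, within 15 mm of a place's centre, at rest and let go (x of tall_bottle in the frame of moulded_rack between -0.015 and 0.015 m and z of tall_bottle in the frame of moulded_rack between 0.002 and 0.011 m and (y of tall_bottle in the frame of moulded_rack between -0.108 and -0.078 m or y of tall_bottle in the frame of moulded_rack between -0.046 and -0.016 m or y of tall_bottle in the frame of moulded_rack between 0.016 and 0.046 m or y of tall_bottle in the frame of moulded_rack between 0.078 and 0.108 m) and angle between each of tall_bottle, jar, square_bottle, dropper_bottle's own z axis and vertical below 0.12 rad and distance of tall_bottle from where it was at the start of the episode between 0.306 and 0.366 m and linear speed of each of tall_bottle, jar, square_bottle, dropper_bottle below 0.02 m/s and contact force between each of tall_bottle, jar, square_bottle, dropper_bottle and the fingers below 0.05 N and x of jar in the frame of moulded_rack between -0.015 and 0.015 m and z of jar in the frame of moulded_rack between 0.002 and 0.011 m and (y of jar in the frame of moulded_rack between -0.108 and -0.078 m or y of jar in the frame of moulded_rack between -0.046 and -0.016 m or y of jar in the frame of moulded_rack between 0.016 and 0.046 m or y of jar in the frame of moulded_rack between 0.078 and 0.108 m) and distance of jar from where it was at the start of the episode between 0.306 and 0.366 m and x of square_bottle in the frame of moulded_rack between -0.015 and 0.015 m and z of square_bottle in the frame of moulded_rack between 0.002 and 0.011 m and (y of square_bottle in the frame of moulded_rack between -0.108 and -0.078 m or y of square_bottle in the frame of moulded_rack between -0.046 and -0.016 m or y of square_bottle in the frame of moulded_rack between 0.016 and 0.046 m or y of square_bottle in the frame of moulded_rack between 0.078 and 0.108 m) and distance of square_bottle from where it was at the start of the episode between 0.306 and 0.366 m and x of dropper_bottle in the frame of moulded_rack between -0.015 and 0.015 m and z of dropper_bottle in the frame of moulded_rack between 0.002 and 0.011 m and (y of dropper_bottle in the frame of moulded_rack between -0.108 and -0.078 m or y of dropper_bottle in the frame of moulded_rack between -0.046 and -0.016 m or y of dropper_bottle in the frame of moulded_rack between 0.016 and 0.046 m or y of dropper_bottle in the frame of moulded_rack between 0.078 and 0.108 m) and distance of dropper_bottle from where it was at the start of the episode between 0.306 and 0.366 m); the robot touches nothing.
It fails at once if a bottle is let fall instead of being set down (moves faster than 0.5 m/s out of the fingers) ((linear speed of tall_bottle above 0.5 m/s and contact force between tall_bottle and the fingers below 0.02 N) or (linear speed of jar above 0.5 m/s and contact force between jar and the fingers below 0.02 N) or (linear speed of square_bottle above 0.5 m/s and contact force between square_bottle and the fingers below 0.02 N) or (linear speed of dropper_bottle above 0.5 m/s and contact force between dropper_bottle and the fingers below 0.02 N)).
It fails at once if the timer, Petri dish, flask or tip box is pushed more than 30 mm from its place (distance of any of timer, petri_dish, flask, tip_box from where it was at the start of the episode above 0.03 m).
It also fails if it takes over 99 s, if anything falls off the work surface, if the arm or the gripper's body presses on something with over 40 N, if the wrist force passes 120 N, or if a joint passes its speed limit or range.

## Robot

A 7-joint arm with a two-finger parallel gripper is mounted at the origin on the work surface. World frame = base frame: x ahead of the robot, y to its left, z up, the work surface at z = 0. Lengths are in m, angles in rad, forces in N, time in s.
With the tool pointing down it reaches from about 0.4 to 0.85 m from the base axis. Payload 4.4 kg.
Tool frame: the origin (TCP) lies between the finger pads; the fingertips stand 17 mm ahead of it and the grasp point (between the pads) lies 2 mm behind it; x points along the fingers, z is the direction in which the jaws open and shut, and the axes are right-handed (so a half turn about x gives the same grasp; the last joint's range is limited). The gripper opens to 94 mm and grips with 3 to 60 N. Pads are 16 mm wide; open, the fingers measure 119 mm over their backs; the gripper's body (75 mm by 177 mm) begins 78 mm behind the grasp point.
Start: joints at [1.104, 0.628, 0.038, 1.517, -0.027, 0.996, -0.02], TCP at [0.254, -0.598, 0.222] pointing down, gripper open.
Joint ranges: [-3.06, 3.06], [-0.37, 2.12], [-1.25, 1.32], [0.18, 2.47], [-1.1, 4.24], [0.23, 1.98], [-2.94, 2.94]. Speed limits (rad/s): [2.57, 2.57, 3.14, 3.14, 3.14, 3.14, 3.14].

## Interface

Orientations are given as a rotation vector (axis times angle).
In Python, from station import * gives the robot as it stands. The module is installed in compiled form; this text tells all that it offers.
- The arm moves only by the tool drive_tool, never from a script. Its argument "deltas" is a list of rows, each a list of 3 entries, a list of its own where there are three numbers: the shift along the world's x, y, z in cm, then the turn, a rotation vector about the world's x, y, z in degrees, then the finger opening in cm, from 0 to 9.4. In form: [[[tx, ty, tz], [wx, wy, wz], claw], ...]. A call has 1 to 12 rows; each row is the pose to reach, as a shift and turn from the pose commanded when the call began; what a row does not reach only later rows make up. A row lasts 1/12 s, in which the tool goes at most 41.7 mm and 7.16 degrees, less where a joint would pass 70% of its speed; a pose out of reach is approached as far as the arm can. A call with a gripper value outside its range is refused whole. The fingers move at their own pace and stop on an object; "grip_force" is the grip in N (left out, the last holds). Time passes only in rows, so rows that repeat a pose let the fingers close. It gives the time, the measured TCP pose, the force and the opening at its end, in the units of the state.
- get_state(): the state, without advancing time (a new reading comes with each control period).
- read_camera(name): name is "scene" or "top" or "wrist"; returns a dict with "color" (480x640x3 uint8, blue, green, red), "camera_matrix" (3x3 intrinsics, pixels), "R" (3x3) and "t" (3): a world point X has camera coordinates R X + t. Camera axes: x right, y down, z forward; pixel columns grow to the right and rows downward; lengths in m; the calibration is good to about 2 mm. A picture is of the moment at which its call begins. There is no depth.
- close_job(): hands the job in, once; it reports no verdict.
Trained networks look in a picture, given as the dict that the camera call returned (one of the last four; its "shot" number tells which), for a name from the list of things; names that differ only in an ending like _2 or _b are one class to them, and where a whole thing is asked for, a point or a joint stands for the part that bears it (a point fixed in the world has none). Each returns a list of dicts, best first, with "p" (0 to 1); they miss things now and then, are a little off and sometimes report something else, mostly with a low value. They report only what shows in the picture. A call takes as long as a camera call. They do not tell look-alikes from the thing itself.
- silhouettes(picture, thing): "pixels" (480x640 bool, what is visible of it) and "rect" ([left, top, right, bottom] in pixels, round what is visible of it).
- landmark_of(picture, thing): "centre" ([column, row] in pixels: a listed point, or the origin of a listed thing).
The state is a dict: "time": time; "qpos": joint angles; "joint_vel": joint speeds; "effort": joint torques, N m; "tcp_pos": TCP position; "tool_rot": TCP orientation; "ft_force": force on the tool from outside, world axes, zero at the start; "moment": the same for the moment, N m; "gripper_width": finger opening in m.
Only numpy, scipy, OpenCV 4.12 (cv2) and the standard library are available. Lean on these libraries where they do the work, as an engineer would, in place of code of your own. Each camera call takes 0.05 s, during which the arm holds its last target. There are 200 camera calls.

## Working session

There is one attempt and no reset: what is moved stays moved. The work goes in short steps, Python scripts to look and compute and a tool call to move; the robot and the scene stay as the last step left them, time stands still between calls to the robot, and variables do not carry over. Pictures are saved under pics/ and viewed, about 12 in all and at most 16, crops included, and the job is handed in when it is done.

Besides the shell and the picture viewer there is one more tool, called after "Call:" in YAML: its name, and indented under it one key for each argument. drive_tool: Moves the arm, as the interface text tells. Its arguments: {"type":"object","properties":{"deltas":{"type":"array"},"grip_force":{"type":"number"}},"required":["deltas"]}

```bash
mkdir -p pics; cat > h.py <<'E'
from station import *
import numpy as np, cv2
def ray(p,uv,z):
    K,R,t=[np.array(p[k],float) for k in("camera_matrix","R","t")]
    d=R.T@np.linalg.solve(K,np.array([uv[0],uv[1],1.]));c=-R.T@t
    return c+d*(z-c[2])/d[2]
def proj(p,X):
    K,R,t=[np.array(p[k],float) for k in("camera_matrix","R","t")]
    v=K@(R@np.array(X)+t.ravel());return v[:2]/v[2]
E
python3 - <<'E'
from h import *
s=get_state();print(s)
for n in("top","scene"):
    p=read_camera(n);cv2.imwrite(f"pics/{n}0.png",p["color"]);print(n,p["R"],p["t"],p["camera_matrix"])
    for th in("tall_bottle","jar","square_bottle","dropper_bottle","wire_rack","moulded_rack","timer","petri_dish","flask","tip_box"):
        z={"wire_rack":.003,"moulded_rack":.003}.get(th,.009 if "bottle" in th or th=="jar" else 0)
        print(th,[(round(d["p"],2),np.round(d["centre"]),ray(p,d["centre"],z).round(3)) for d in landmark_of(p,th)[:3]])
E
```

```text
{'time': 0.0, 'qpos': array([ 1.10415184,  0.62928394,  0.03844752,  1.5183153 , -0.02698086,
        0.99626884, -0.02000669]), 'joint_vel': array([-1.31760333e-03,  7.14939630e-04, -1.23398691e-03,  2.06649702e-04,
       -6.89208569e-05,  9.65019868e-06, -2.43251291e-04]), 'effort': array([ 1.74246807e-04, -5.49727285e+01,  1.14349198e+00, -1.86630374e+01,
       -5.23759949e-02,  2.38476391e-02,  2.02458227e-04]), 'tcp_pos': array([ 0.25341548, -0.59791987,  0.22161134]), 'tool_rot': array([ 0.91003444,  1.3741015 , -0.90848908]), 'ft_force': array([-0.22972797,  0.64137268, -0.46647312]), 'moment': array([-0.00254847,  0.02850527,  0.04367826]), 'gripper_width': 0.094350273934731}
top [[ 2.21558363e-02 -9.99754161e-01  8.57890128e-04]
 [-9.79560714e-01 -2.18799053e-02 -1.99955190e-01]
 [ 1.99924803e-01  3.58981898e-03 -9.79804667e-01]] [0.14499225 0.53011744 1.08292684] [[490.35917646   0.         321.05476194]
 [  0.         490.35917646 237.62084048]
 [  0.           0.           1.        ]]
tall_bottle [(0.63, array([317., 247.]), array([0.513, 0.166, 0.009]))]
jar [(0.85, a
[... 1264 characters left out ...]
ray([0.52 , 0.234, 0.009]))]
dropper_bottle [(0.81, array([318., 224.]), array([0.441, 0.16 , 0.009])), (0.72, array([304., 254.]), array([0.519, 0.113, 0.009])), (0.31, array([291., 318.]), array([0.671, 0.056, 0.009]))]
wire_rack [(0.67, array([346., 247.]), array([0.516, 0.207, 0.003]))]
moulded_rack [(0.71, array([358., 241.]), array([0.507, 0.235, 0.003])), (0.57, array([192., 279.]), array([ 0.528, -0.127,  0.003]))]
timer [(0.86, array([358., 213.]), array([0.422, 0.259, 0.   ]))]
petri_dish [(0.83, array([167., 240.]), array([ 0.406, -0.177,  0.   ]))]
flask [(0.82, array([288., 319.]), array([0.666, 0.051, 0.   ]))]
tip_box [(0.76, array([474., 215.]), array([0.489, 0.515, 0.   ]))]
```

```bash
python3 - <<'E'
import cv2
for n,(x0,y0,x1,y1) in dict(top=(120,140,520,340),scene=(100,140,520,360)).items():
    im=cv2.imread(f"pics/{n}0.png")[y0:y1,x0:x1];cv2.imwrite(f"pics/{n}0c.png",cv2.resize(im,None,fx=1.9,fy=1.9,interpolation=2))
E
```

```text
(no output)
```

View pics/top0c.png

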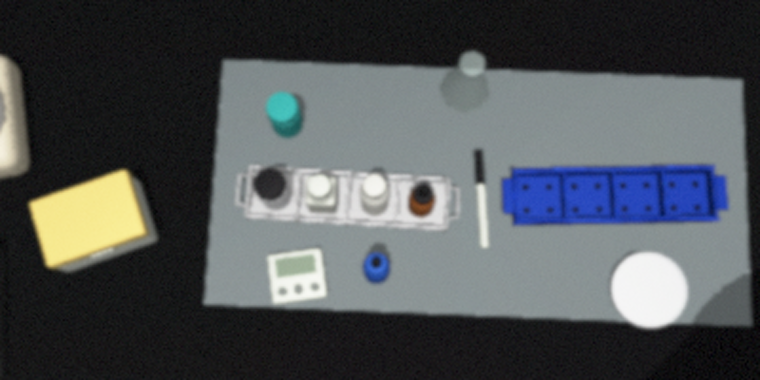

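View pics/scene0c.png

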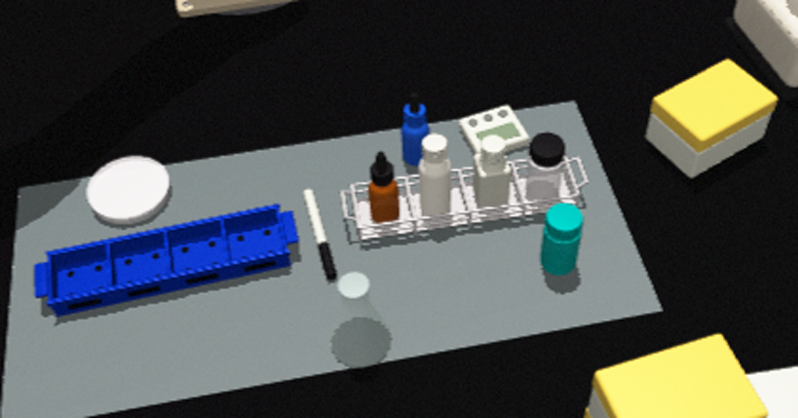

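Both views show the wire rack with, from robot's left: jar (top px 267,245), square bottle (292,246), tall bottle (317,247), amber dropper (345,247). The blue rack is to the right. Possible mix-ups are the turquoise jar (top 270,207), the blue dropper (318,283), and the white square and tall bottles with each other. I choose the ones standing in the wire rack, and the crop confirms them.

```bash
cat >> h.py <<'E'
from scipy.spatial.transform import Rotation as Ro
from scipy.optimize import least_squares
def hull_mask(p,pts):
    m=np.zeros((480,640),np.uint8);u=np.array([proj(p,x) for x in pts])
    cv2.fillConvexPoly(m,cv2.convexHull((u*16).round().astype(np.int32)),255,shift=4);return m>0
DIM=dict(tall_bottle=[(18,0),(18,80),(13,88),(13,108)],jar=[(20,0),(20,60),(19,62),(19,80)],square_bottle=[(20,0),(20,66),(13,72),(13,92)],dropper_bottle=[(17,0),(17,50),(12,62),(12,80),(6.5,80),(6.5,104)])
E
python3 - <<'E'
from h import *
s=get_state();R=Ro.from_rotvec(s["tool_rot"]).as_matrix();print(R.round(3))
for n in("top","scene"):
    p=read_camera(n);c=p["color"].astype(int)
    m=((c[...,0]>90)&(c[...,0]>c[...,2]*2.2)&(c[...,0]>c[...,1]*1.8)).astype(np.uint8)
    k,l,st,ce=cv2.connectedComponentsWithStats(m);i=1+st[1:,4].argmax()
    ys,xs=np.nonzero(l==i);P=np.array([ray(p,(x,y),.031)[:2] for x,y in zip(xs,ys)],np.float32)
    r=cv2.minAreaRect(P*1000);print(n,st[i],r,cv2.boxPoints(r).round())
    for th in DIM:
        for d in silhouettes(p,th)[:2]: print(th,round(d["p"],2),d["rect"])
E
```

```text
[[ 0.     0.921  0.39 ]
 [-0.     0.39  -0.921]
 [-1.     0.     0.   ]]
top [ 385  227  118   31 3269] ((527.4921875, -131.71435546875), (70.0859603881836, 276.6053771972656), 2.347062110900879) [[ 487.    5.]
 [ 498. -271.]
 [ 568. -268.]
 [ 557.    8.]]
tall_bottle 0.49 [309.0, 230.2, 324.7, 256.2]
jar 0.68 [254.7, 227.6, 273.1, 250.7]
jar 0.6 [260.1, 191.7, 280.4, 213.6]
square_bottle 0.71 [281.3, 229.8, 298.0, 253.7]
dropper_bottle 0.61 [334.9, 232.5, 348.3, 255.0]
dropper_bottle 0.57 [314.5, 274.8, 323.5, 292.4]
scene [ 124  389  139   91 6213] ((875.972900390625, -140.43701171875), (122.92070007324219, 213.47567749023438), 4.603800296783447) [[ 806.  -39.]
 [ 823. -252.]
 [ 946. -242.]
 [ 929.  -29.]]
tall_bottle 0.6 [325.2, 211.1, 337.8, 253.0]
jar 0.85 [387.0, 247.8, 408.3, 285.0]
jar 0.75 [378.5, 207.5, 394.8, 244.5]
square_bottle 0.75 [349.1, 212.0, 369.4, 250.9]
dropper_bottle 0.74 [309.7, 189.7, 327.6, 232.3]
dropper_bottle 0.61 [294.5, 220.3, 311.4, 258.1]
```

Call:
drive_tool:
  deltas:
    - [[26.3, 70.4, 6], [0, 0, 69.3], 5]
    - [[26.3, 70.4, 6], [0, 0, 69.3], 5]
    - [[26.3, 70.4, 6], [0, 0, 69.3], 5]
    - [[26.3, 70.4, 6], [0, 0, 69.3], 5]
    - [[26.3, 70.4, 6], [0, 0, 69.3], 5]
    - [[26.3, 70.4, 6], [0, 0, 69.3], 5]
    - [[26.3, 70.4, 6], [0, 0, 69.3], 5]
    - [[26.3, 70.4, 6], [0, 0, 69.3], 5]
    - [[26.3, 70.4, 6], [0, 0, 69.3], 5]
    - [[26.3, 70.4, 6], [0, 0, 69.3], 5]
    - [[26.3, 70.4, 6], [0, 0, 69.3], 5]
    - [[26.3, 70.4, 6], [0, 0, 69.3], 5]
  grip_force: 15

```text
time: 2.6
tcp_pos: [0.4284, -0.1299, 0.2628]
tool_rot: [-0.031, 1.57, 0.03]
ft_force: [1.1, -0.3, 0.4]
gripper_width: 0.0501
```

Call:
drive_tool:
  deltas:
    - [[8.9, 23.4, 2], [0, 0, 0], 5]
    - [[8.9, 23.4, 2], [0, 0, 0], 5]
    - [[8.9, 23.4, 2], [0, 0, 0], 5]
    - [[8.9, 23.4, 2], [0, 0, 0], 5]
    - [[8.9, 23.4, 2], [0, 0, 0], 5]
    - [[8.9, 23.4, 2], [0, 0, 0], 5]
    - [[8.9, 23.4, 2], [0, 0, 0], 5]
    - [[8.9, 23.4, 2], [0, 0, 0], 5]

```text
time: 3.27
tcp_pos: [0.5173, 0.1055, 0.2824]
tool_rot: [-0.034, 1.57, 0.036]
ft_force: [-0.1, -0.7, 1.0]
gripper_width: 0.0497
```

```bash
cat >> h.py <<'E'
Z=dict(tall_bottle=.117,jar=.089,square_bottle=.101,dropper_bottle=.113)
def look(tag,things=DIM):
    s=get_state();p=read_camera("wrist");cv2.imwrite(f"pics/{tag}.png",p["color"])
    print(s["time"],s["tcp_pos"].round(4),s["tool_rot"].round(3),"cam",(-p["R"].T@p["t"]).round(3))
    for th in things:
        for d in landmark_of(p,th)[:2]: print(th,round(d["p"],2),np.round(d["centre"]),ray(p,d["centre"],.009).round(4))
    return p
E
python3 - <<'E'
from h import *
p=look("w1")
print(p["R"].round(3))
E
```

```text
3.2667 [0.5173 0.1055 0.2824] [-0.034  1.57   0.036] cam [0.514 0.181 0.444]
tall_bottle 0.91 [321. 168.] [0.5167 0.1604 0.009 ]
jar 0.87 [410.  69.] [0.6163 0.2777 0.009 ]
jar 0.59 [332.  52.] [0.524  0.2915 0.009 ]
square_bottle 0.89 [323. 110.] [0.5159 0.2287 0.009 ]
dropper_bottle 0.88 [318. 206.] [0.5149 0.1112 0.009 ]
dropper_bottle 0.88 [251. 166.] [0.4295 0.1589 0.009 ]
[[ 0.999  0.045  0.002]
 [ 0.043 -0.964  0.264]
 [ 0.013 -0.264 -0.965]]
```

View pics/w1.png

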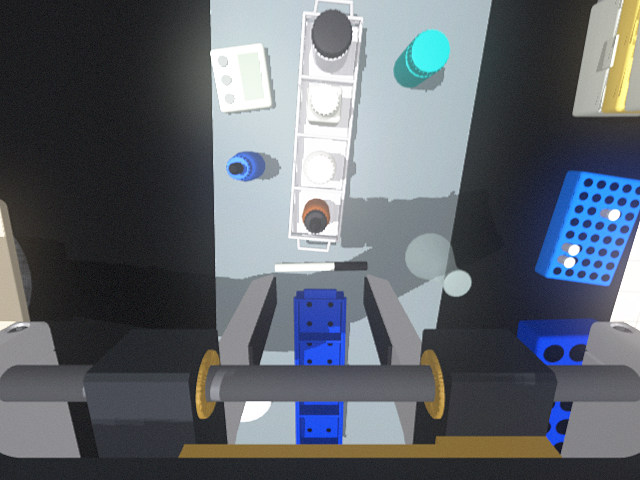

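```bash
python3 - <<'E'
from h import *
p=read_camera("wrist")
for n,uv,z in [("drop",(315.5,223),.113),("tall",(320,165),.117),("sq",(325,99),.101),("jar",(332,30),.089),("rfl",(304,12),.033),("rfr",(362,16),.033),("rnl",(290,239),.033),("rnr",(341,242),.033),("bfl",(296,294),.031),("bfr",(346,294),.031)]: print(n,ray(p,uv,z).round(4))
im=p["color"];a=cv2.resize(im[5:255,240:430],None,fx=2.4,fy=2.4,interpolation=2);cv2.imwrite("pics/w1c.png",a)
E
```

```text
drop [0.5126 0.1054 0.113 ]
tall [0.5151 0.1623 0.117 ]
sq [0.5176 0.2225 0.101 ]
jar [0.5218 0.2838 0.089 ]
rfl [0.4925 0.3166 0.033 ]
rfr [0.5544 0.3152 0.033 ]
rnl [0.4809 0.0666 0.033 ]
rnr [0.5453 0.065  0.033 ]
bfl [ 0.4896 -0.0091  0.031 ]
bfr [ 0.5558 -0.0067  0.031 ]
```

View pics/w1c.png

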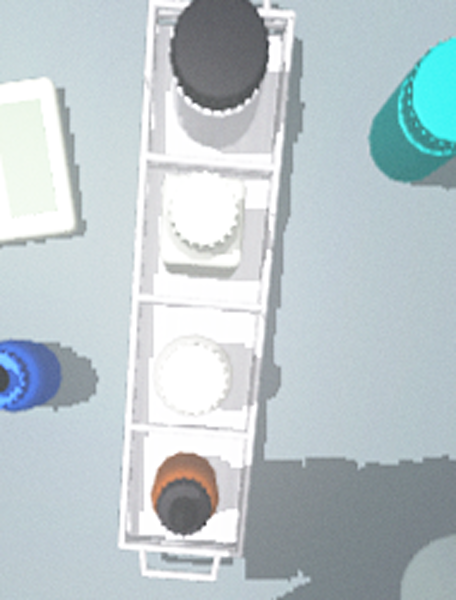

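The wrist view shows the amber dropper at the near end (bulb px 317,219), then tall (320,165), square (325,99) and jar (332,30). The blue look-alike is at (243,166) and the turquoise one at (428,55). Next I grasp the dropper's collar.

Call:
drive_tool:
  deltas:
    - [[-0.4, 0.2, -4], [0, 0, 0], 5]
    - [[-0.4, 0.2, -8], [0, 0, 0], 5]
    - [[-0.4, 0.2, -12], [0, 0, 0], 5]
    - [[-0.4, 0.2, -15], [0, 0, 0], 5]
    - [[-0.4, 0.2, -17.5], [0, 0, 0], 5]
    - [[-0.4, 0.2, -19.2], [0, 0, 0], 5]
    - [[-0.4, 0.2, -20.4], [0, 0, 0], 5]
    - [[-0.4, 0.2, -20.4], [0, 0, 0], 5]
    - [[-0.4, 0.2, -20.4], [0, 0, 0], 1.5]
    - [[-0.4, 0.2, -20.4], [0, 0, 0], 1.5]
    - [[-0.4, 0.2, -20.4], [0, 0, 0], 1.5]
    - [[-0.4, 0.2, -20.4], [0, 0, 0], 1.5]
  grip_force: 15

```text
time: 4.57
tcp_pos: [0.5137, 0.1043, 0.0793]
tool_rot: [-0.03, 1.569, 0.031]
ft_force: [-1.3, 0.5, 2.1]
gripper_width: 0.0271
```

```bash
python3 - <<'E'
from h import *
p=read_camera("wrist");cv2.imwrite("pics/w2.png",p["color"])
s=get_state();print(s["gripper_width"],s["ft_force"],s["tcp_pos"])
E
```

```text
0.024304114943299596 [-1.08440885 -0.12900647  3.14068423] [0.51324167 0.10431108 0.07923216]
```

View pics/w2.png

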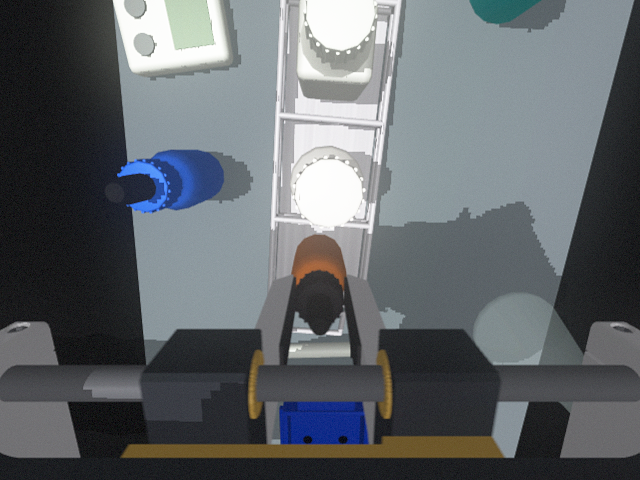

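Call:
drive_tool:
  deltas:
    - [[0, 0, 1.5], [0, 0, 0], 1.5]
    - [[0, 0, 4], [0, 0, 0], 1.5]
    - [[0, 0, 7], [0, 0, 0], 1.5]
    - [[0.2, -2, 8], [0, 0, 0], 1.5]
    - [[0.4, -5, 8], [0, 0, 0], 1.5]
    - [[0.6, -8.5, 8], [0, 0, 0], 1.5]
    - [[0.8, -12, 8], [0, 0, 0], 1.5]
    - [[1, -15.5, 8], [0, 0, 0], 1.5]
    - [[1, -19, 8], [0, 0, 0], 1.5]
    - [[1, -22.5, 8], [0, 0, 0], 1.5]
    - [[1, -26, 8], [0, 0, 0], 1.5]
    - [[1, -29, 8], [0, 0, 0], 1.5]

```text
time: 5.62
tcp_pos: [0.5225, -0.1886, 0.1586]
tool_rot: [-0.03, 1.57, 0.029]
ft_force: [0.4, -0.3, -1.0]
gripper_width: 0.0237
```

Call:
drive_tool:
  deltas:
    - [[0, -2, 0], [0, 0, 0], 1.5]
    - [[0, -3.5, 0], [0, 0, 0], 1.5]
    - [[0, -4, 0], [0, 0, 0], 1.5]
    - [[0, -4, 0], [0, 0, 0], 1.5]

```text
time: 5.95
tcp_pos: [0.5227, -0.2271, 0.1583]
tool_rot: [-0.029, 1.571, 0.028]
ft_force: [0.5, 0.4, -0.4]
gripper_width: 0.0234
```

```bash
python3 - <<'E'
from h import *
p=look("w3",["dropper_bottle","moulded_rack"])
q=read_camera("top")
for d in landmark_of(q,"dropper_bottle")[:3]: print(d["p"],d["centre"])
E
```

```text
5.95 [ 0.5227 -0.2271  0.1583] [-0.029  1.571  0.028] cam [ 0.52  -0.151  0.32 ]
dropper_bottle 0.68 [322. 255.] [ 0.5256 -0.2493  0.009 ]
moulded_rack 0.57 [332. 131.] [ 0.5301 -0.1349  0.009 ]
0.85 [488.7, 237.8]
0.61 [318.8, 280.4]
```

View pics/w3.png

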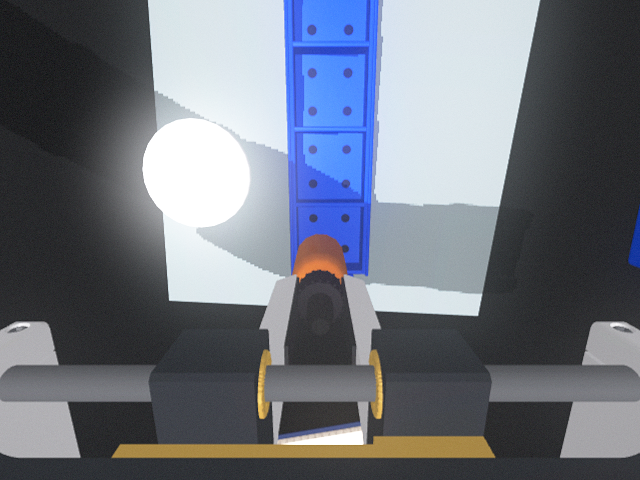

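The wrist view shows the dropper held upright over the blue rack's right end. The floor holes are visible in each place, e.g. (313,149)–(346,184) for the second from right and (314,218), (345,249) for the rightmost.

```bash
python3 - <<'E'
from h import *
p=read_camera("wrist")
for g in [[(312,30),(348,30)],[(312,73),(348,73)],[(312,111),(347,111)],[(313,149),(347,149)],[(313,184),(346,184)],[(314,218),(345,218)],[(345,249)]]:
    print([ray(p,u,.009)[:2].round(4) for u in g])
for r in [(294,45),(371,45),(295,129),(368,129),(296,203),(366,203),(366,272)]: print("rim",ray(p,r,.031)[:2].round(4))
# body/base of bottle at held height: base z
print("base scale",ray(p,(320,236),.089)[:2])
m=silhouettes(p,"dropper_bottle")
for d in m[:1]: print(d["rect"])
for i,(th) in enumerate(["dropper_bottle"]):
    # predicted silhouette top edge for the bottle standing at pads +dy
    for dy in (-.004,0,.004,.008):
        c=np.array([.5225,-.2271+dy]);pts=[[c[0]+.017*np.cos(a),c[1]+.017*np.sin(a),.089+h] for a in np.linspace(0,6.28,40) for h in(0,.05)]
        u=np.array([proj(p,x) for x in pts]);print(dy,u.min(0),u.max(0))
E
```

```text
[array([ 0.5103, -0.0539]), array([ 0.5397, -0.0526])]
[array([ 0.5115, -0.0858]), array([ 0.5417, -0.0845])]
[array([ 0.5125, -0.1157]), array([ 0.5428, -0.1144])]
[array([ 0.5145, -0.1473]), array([ 0.5448, -0.146 ])]
[array([ 0.5157, -0.1781]), array([ 0.5458, -0.1768])]
[array([ 0.5178, -0.2096]), array([ 0.5468, -0.2084])]
[array([ 0.5487, -0.2386])]
rim [ 0.4976 -0.0713]
rim [ 0.5566 -0.0688]
rim [ 0.4997 -0.1323]
rim [ 0.5591 -0.1298]
rim [ 0.5019 -0.1928]
rim [ 0.5622 -0.1903]
rim [ 0.5671 -0.2533]
base scale [ 0.52310283 -0.20659507]
[293.0, 236.3, 343.7, 334.1]
-0.004 [288.29289674 246.14465049] [346.46478188 323.77556034]
0 [288.41044545 240.72989929] [346.89608896 317.70964056]
0.004 [288.52926965 235.26713292] [347.33207447 311.57933573]
0.008 [288.64939019 229.75570989] [347.77281496 305.3836153 ]
```

Call:
drive_tool:
  deltas:
    - [[1, 0, -2], [0, 0, 0], 1.5]
    - [[1, 0, -4.5], [0, 0, 0], 1.5]
    - [[1, 0, -6.5], [0, 0, 0], 1.5]
    - [[1, 0, -7.3], [0, 0, 0], 1.5]
    - [[1, 0, -7.7], [0, 0, 0], 1.5]
    - [[1, 0, -7.9], [0, 0, 0], 1.5]
    - [[1, 0, -7.95], [0, 0, 0], 1.5]
    - [[1, 0, -7.95], [0, 0, 0], 1.5]

```text
time: 6.97
tcp_pos: [0.5339, -0.2256, 0.0798]
tool_rot: [-0.032, 1.569, 0.031]
ft_force: [0.4, 0.5, -1.2]
gripper_width: 0.0239
```

Call:
drive_tool:
  deltas:
    - [[0, 0, -0.1], [0, 0, 0], 1.5]
    - [[0, 0, -0.1], [0, 0, 0], 1.5]
    - [[0, 0, -0.1], [0, 0, 0], 2.6]
    - [[0, 0, -0.1], [0, 0, 0], 3.5]
    - [[0, 0, -0.1], [0, 0, 0], 5]
    - [[0, 0, -0.1], [0, 0, 0], 5]
    - [[0, 0, -0.1], [0, 0, 0], 5]
    - [[0, 0, 3], [0, 0, 0], 5]
    - [[0, 0, 7], [0, 0, 0], 5]
    - [[0, 0, 10], [0, 0, 0], 5]
    - [[0, 0, 10], [0, 0, 0], 5]

```text
time: 7.88
tcp_pos: [0.537, -0.2264, 0.1846]
tool_rot: [-0.034, 1.56, 0.028]
ft_force: [1.3, -0.4, -0.9]
gripper_width: 0.0504
```

```bash
python3 - <<'E'
from h import *
p=look("w4",["dropper_bottle"])
print(p["R"].round(3).tolist())
cv2.imwrite("pics/w4.png",p["color"])
E
```

```text
7.8833 [ 0.537  -0.2264  0.1846] [-0.034  1.56   0.028] cam [ 0.532 -0.15   0.346]
dropper_bottle 0.7 [315. 225.] [ 0.5339 -0.225   0.009 ]
[[0.999, 0.039, 0.011], [0.035, -0.963, 0.269], [0.021, -0.268, -0.963]]
```

View pics/w4.png

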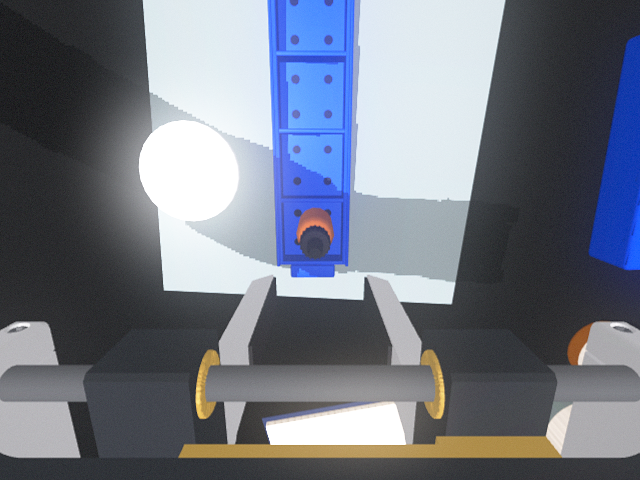

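The dropper stands upright inside the rightmost place (px 315,235), estimated at (.534,-.225). Next is the tall bottle.

Call:
drive_tool:
  deltas:
    - [[-2, 38.6, 4], [0, 0, 0], 5]
    - [[-2, 38.6, 4], [0, 0, 0], 5]
    - [[-2, 38.6, 4], [0, 0, 0], 5]
    - [[-2, 38.6, 4], [0, 0, 0], 5]
    - [[-2, 38.6, 4], [0, 0, 0], 5]
    - [[-2, 38.6, 4], [0, 0, 0], 5]
    - [[-2, 38.6, 4], [0, 0, 0], 5]
    - [[-2, 38.6, 4], [0, 0, 0], 5]
    - [[-2, 38.6, 4], [0, 0, 0], 5]
    - [[-2, 38.6, 4], [0, 0, 0], 5]
    - [[-2, 38.6, 4], [0, 0, 0], 5]
    - [[-2, 38.6, 4], [0, 0, 0], 5]

```text
time: 8.98
tcp_pos: [0.5122, 0.1603, 0.2174]
tool_rot: [-0.034, 1.573, 0.032]
ft_force: [-1.2, -1.3, -0.2]
gripper_width: 0.0499
```

```bash
python3 - <<'E'
from h import *
p=look("w5",["tall_bottle","square_bottle","jar"])
for th in("tall_bottle","square_bottle","jar"):
    for d in silhouettes(p,th)[:2]: print(th,round(d["p"],2),d["rect"])
E
```

```text
8.9833 [0.5122 0.1603 0.2174] [-0.034  1.573  0.032] cam [0.509 0.236 0.379]
tall_bottle 0.61 [322. 219.] [0.5148 0.1615 0.009 ]
tall_bottle 0.21 [332.  96.] [0.5197 0.2894 0.009 ]
square_bottle 0.65 [327. 157.] [0.5173 0.2286 0.009 ]
jar 0.95 [335.  96.] [0.522  0.2893 0.009 ]
jar 0.79 [424. 112.] [0.614  0.2782 0.009 ]
tall_bottle 0.82 [302.5, 203.2, 343.7, 259.6]
tall_bottle 0.15 [234.5, 427.0, 266.1, 443.6]
square_bottle 0.9 [306.8, 136.1, 350.1, 181.1]
jar 0.83 [313.3, 55.3, 362.8, 118.5]
jar 0.64 [406.0, 75.9, 479.7, 133.0]
```

View pics/w5.png

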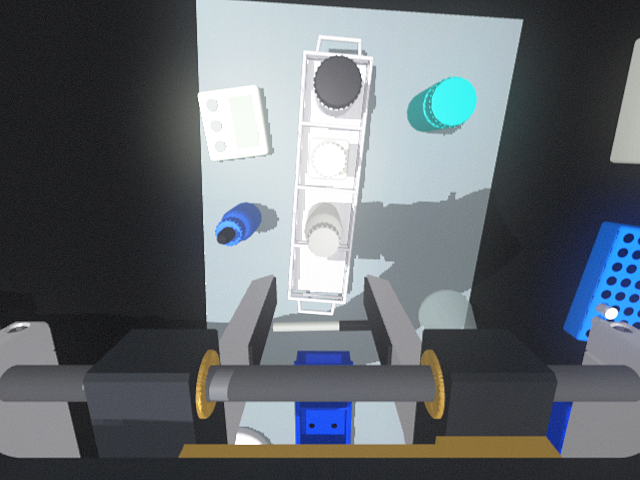

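The tall bottle's cap is at px (324,241), the square's at (330,158) and the jar's lid at (338,80). All are upright.

```bash
python3 - <<'E'
from h import *
p=read_camera("wrist")
for n,uv,z in [("tall",(324,241),.117),("sq",(330,159),.101),("jar",(338,80),.089)]: print(n,ray(p,uv,z).round(4))
for n,c,rs in [("tall",(.515,.1625),(.018,.013)),("sq",(.5175,.2255),(.018,.013)),("jar",(.522,.287),(.02,.019))]:
    H={"tall":(0,.08,.088,.108),"sq":(0,.066,.072,.092),"jar":(0,.06,.062,.08)}[n]
    u=np.array([proj(p,[c[0]+r*np.cos(a),c[1]+r*np.sin(a),.009+h]) for a in np.linspace(0,6.28,40) for h,r in zip(H,(rs[0],rs[0],rs[1],rs[1]))]);print(n,u.min(0).round(),u.max(0).round())
E
```

```text
tall [0.5168 0.164  0.117 ]
sq [0.5192 0.2281 0.101 ]
jar [0.5232 0.2886 0.089 ]
tall [301. 201.] [342. 258.]
sq [307. 140.] [347. 182.]
jar [312.  56.] [360. 118.]
```

Call:
drive_tool:
  deltas:
    - [[0.35, 0.2, -3], [0, 0, 0], 5]
    - [[0.35, 0.2, -6], [0, 0, 0], 5]
    - [[0.35, 0.2, -8.5], [0, 0, 0], 5]
    - [[0.35, 0.2, -10.3], [0, 0, 0], 5]
    - [[0.35, 0.2, -11.3], [0, 0, 0], 5]
    - [[0.35, 0.2, -11.3], [0, 0, 0], 5]
    - [[0.35, 0.2, -11.3], [0, 0, 0], 1.5]
    - [[0.35, 0.2, -11.3], [0, 0, 0], 1.5]
    - [[0.35, 0.2, -11.3], [0, 0, 0], 1.5]
    - [[0.35, 0.2, -11.3], [0, 0, 0], 1.5]
    - [[0.35, 0.2, -11.3], [0, 0, 0], 1.5]
    - [[0.35, 0.2, -11.3], [0, 0, 0], 1.5]

```text
time: 10.38
tcp_pos: [0.5169, 0.1627, 0.1067]
tool_rot: [-0.031, 1.569, 0.031]
ft_force: [-2.4, -0.5, 6.1]
gripper_width: 0.0257
```

Call:
drive_tool:
  deltas:
    - [[0, 0, 0], [0, 0, 0], 3.2]
    - [[0, 0, 0], [0, 0, 0], 3.2]
    - [[0, 0, 0.6], [0, 0, 0], 3.2]
    - [[0, 0, 0.6], [0, 0, 0], 3.2]
    - [[0, 0, 0.6], [0, 0, 0], 1.5]
    - [[0, 0, 0.6], [0, 0, 0], 1.5]
    - [[0, 0, 0.6], [0, 0, 0], 1.5]
    - [[0, 0, 0.6], [0, 0, 0], 1.5]

```text
time: 11.05
tcp_pos: [0.5164, 0.1625, 0.1119]
tool_rot: [-0.031, 1.571, 0.031]
ft_force: [-1.1, 0.1, 3.5]
gripper_width: 0.0256
```

Call:
drive_tool:
  deltas:
    - [[0, 0, 1.5], [0, 0, 0], 1.5]
    - [[0, 0, 4], [0, 0, 0], 1.5]
    - [[0, 0, 6.5], [0, 0, 0], 1.5]
    - [[0.2, -2, 7.5], [0, 0, 0], 1.5]
    - [[0.4, -5, 7.5], [0, 0, 0], 1.5]
    - [[0.6, -8.5, 7.5], [0, 0, 0], 1.5]
    - [[0.8, -12, 7.5], [0, 0, 0], 1.5]
    - [[1, -15.5, 7.5], [0, 0, 0], 1.5]
    - [[1.3, -19, 7.5], [0, 0, 0], 1.5]
    - [[1.3, -22.5, 7.5], [0, 0, 0], 1.5]
    - [[1.3, -26, 7.5], [0, 0, 0], 1.5]
    - [[1.3, -29, 7.5], [0, 0, 0], 1.5]

```text
time: 12.05
tcp_pos: [0.5288, -0.1306, 0.1862]
tool_rot: [-0.03, 1.572, 0.029]
ft_force: [0.1, 0.9, -1.6]
gripper_width: 0.0256
```

Call:
drive_tool:
  deltas:
    - [[0, -2, 0], [0, 0, 0], 1.5]
    - [[0, -3.1, 0], [0, 0, 0], 1.5]
    - [[0, -3.4, 0], [0, 0, 0], 1.5]
    - [[0, -3.4, 0], [0, 0, 0], 1.5]
    - [[0, -3.4, 0], [0, 0, 0], 1.5]

```text
time: 12.47
tcp_pos: [0.5297, -0.1595, 0.1867]
tool_rot: [-0.032, 1.571, 0.034]
ft_force: [0.6, 0.3, -2.1]
gripper_width: 0.0256
```

```bash
python3 - <<'E'
from h import *
p=look("w6",["tall_bottle"])
for d in silhouettes(p,"tall_bottle")[:1]: print(d["rect"])
s=get_state()["tcp_pos"]
for dy in(-.004,0,.004):
    b=.009+s[2]-.1119
    u=np.array([proj(p,[s[0]+r*np.cos(a),s[1]+dy+r*np.sin(a),b+h]) for a in np.linspace(0,6.28,40) for h,r in((0,.018),(.08,.018),(.108,.013))]);print(dy,u.min(0).round(),u.max(0).round())
E
```

```text
12.4667 [ 0.5297 -0.1595  0.1867] [-0.032  1.571  0.034] cam [ 0.527 -0.084  0.349]
tall_bottle 0.71 [316. 246.] [ 0.5272 -0.1804  0.009 ]
[290.4, 225.6, 347.3, 323.1]
-0.004 [289. 230.] [350. 335.]
0 [289. 225.] [350. 328.]
0.004 [289. 220.] [351. 321.]
```

View pics/w6.png

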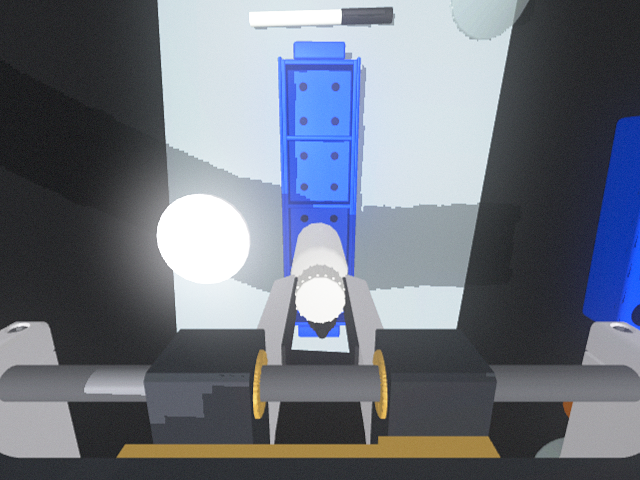

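The tall bottle hangs straight over place 2, with its silhouette matching the prediction. Lowering it.

Call:
drive_tool:
  deltas:
    - [[0, -0.2, -2], [0, 0, 0], 1.5]
    - [[0, -0.2, -4.2], [0, 0, 0], 1.5]
    - [[0, -0.2, -6], [0, 0, 0], 1.5]
    - [[0, -0.2, -6.9], [0, 0, 0], 1.5]
    - [[0, -0.2, -7.3], [0, 0, 0], 1.5]
    - [[0, -0.2, -7.5], [0, 0, 0], 1.5]
    - [[0, -0.2, -7.6], [0, 0, 0], 1.5]
    - [[0, -0.2, -7.6], [0, 0, 0], 1.5]
    - [[0, -0.2, -7.6], [0, 0, 0], 1.5]

```text
time: 13.37
tcp_pos: [0.5296, -0.1633, 0.112]
tool_rot: [-0.032, 1.57, 0.031]
ft_force: [-2.9, 0.6, 5.5]
gripper_width: 0.0257
```

Call:
drive_tool:
  deltas:
    - [[0, 0, 0], [0, 0, 0], 2.8]
    - [[0, 0, 0], [0, 0, 0], 3.5]
    - [[0, 0, 0], [0, 0, 0], 5]
    - [[0, 0, 0], [0, 0, 0], 5]
    - [[0, 0, 0], [0, 0, 0], 5]
    - [[0, 0, 3], [0, 0, 0], 5]
    - [[0, 0, 6.5], [0, 0, 0], 5]
    - [[-0.2, 3, 9], [0, 0, 0], 5]
    - [[-0.4, 7, 9], [0, 0, 0], 5]
    - [[-0.6, 11, 9], [0, 0, 0], 5]
    - [[-0.8, 15, 9], [0, 0, 0], 5]
    - [[-1, 19, 9], [0, 0, 0], 5]

```text
time: 14.37
tcp_pos: [0.5194, 0.0279, 0.2011]
tool_rot: [-0.03, 1.57, 0.03]
ft_force: [0.9, 0.0, 0.7]
gripper_width: 0.0503
```

Call:
drive_tool:
  deltas:
    - [[-0.2, 4, 0], [0, 0, 0], 5]
    - [[-0.2, 8, 0], [0, 0, 0], 5]
    - [[-0.2, 12, 0], [0, 0, 0], 5]
    - [[-0.2, 16, 0], [0, 0, 0], 5]
    - [[-0.2, 19, 0], [0, 0, 0], 5]
    - [[-0.2, 20.1, 0], [0, 0, 0], 5]
    - [[-0.2, 20.1, 0], [0, 0, 0], 5]
    - [[-0.2, 20.1, 0], [0, 0, 0], 5]

```text
time: 15.03
tcp_pos: [0.5175, 0.2264, 0.2004]
tool_rot: [-0.032, 1.571, 0.03]
ft_force: [-0.5, -0.8, 0.3]
gripper_width: 0.0499
```

```bash
python3 - <<'E'
from h import *
p=look("w7",["square_bottle","jar"])
q=read_camera("top")
for th in("tall_bottle","dropper_bottle"): print(th,[(d["p"],ray(q,d["centre"],.009)[:2].round(3)) for d in landmark_of(q,th)[:2]])
for d in silhouettes(p,"square_bottle")[:1]: print(d["rect"])
c=(.518,.2275)
u=np.array([proj(p,[c[0]+r*np.cos(a),c[1]+r*np.sin(a),.009+h]) for a in np.linspace(0,6.28,40) for h,r in((0,.018),(.066,.018),(.092,.013))]);print(u.min(0).round(),u.max(0).round())
a=np.hstack([cv2.resize(p["color"][20:320,200:440],None,fx=1.5,fy=1.5),cv2.resize(q["color"][200:300,360:520],None,fx=2.5,fy=4.5)]);cv2.imwrite("pics/w7c.png",a)
E
```

```text
15.0333 [0.5175 0.2264 0.2004] [-0.032  1.571  0.03 ] cam [0.515 0.302 0.362]
square_bottle 0.96 [318. 220.] [0.5157 0.2305 0.009 ]
jar 0.74 [416. 176.] [0.6151 0.2802 0.009 ]
jar 0.73 [326. 164.] [0.5219 0.2888 0.009 ]
tall_bottle [(0.56, array([ 0.528, -0.157]))]
dropper_bottle [(0.74, array([ 0.535, -0.223])), (0.71, array([0.426, 0.154]))]
[296.4, 205.4, 338.7, 258.4]
[300. 206.] [340. 261.]
```

View pics/w7c.png

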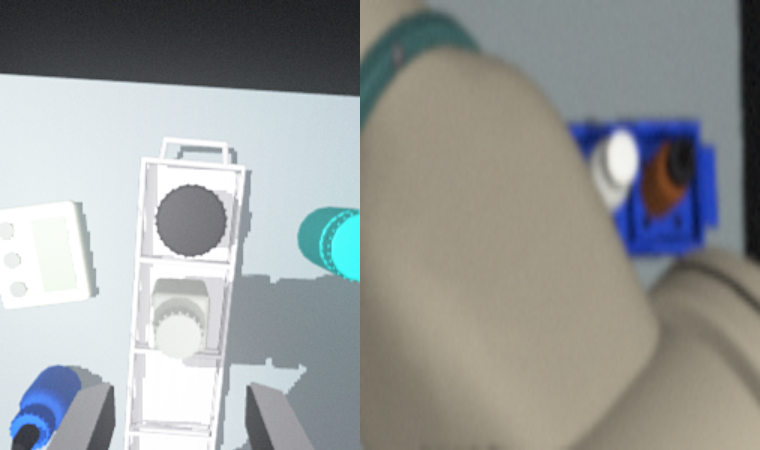

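Both placed bottles stand upright in the blue rack. The square bottle's cap is at crop px (181,335), below the jaws' line, and I descend on it now.

Call:
drive_tool:
  deltas:
    - [[-0.1, 0.15, -3], [0, 0, 0], 5]
    - [[-0.1, 0.15, -6], [0, 0, 0], 5]
    - [[-0.1, 0.15, -8.5], [0, 0, 0], 5]
    - [[-0.1, 0.15, -9.8], [0, 0, 0], 5]
    - [[-0.1, 0.15, -10.4], [0, 0, 0], 5]
    - [[-0.1, 0.15, -10.4], [0, 0, 0], 5]
    - [[-0.1, 0.15, -10.4], [0, 0, 0], 1.5]
    - [[-0.1, 0.15, -10.4], [0, 0, 0], 1.5]
    - [[-0.1, 0.15, -10.4], [0, 0, 0], 1.5]
    - [[-0.1, 0.15, -10.4], [0, 0, 0], 1.5]
    - [[-0.1, 0.15, -10.4], [0, 0, 0], 1.5]
    - [[-0.1, 0.15, -10.4], [0, 0, 0], 1.5]

```text
time: 16.38
tcp_pos: [0.517, 0.2292, 0.0976]
tool_rot: [-0.031, 1.569, 0.031]
ft_force: [-1.3, -0.4, 5.9]
gripper_width: 0.0256
```

Call:
drive_tool:
  deltas:
    - [[0, 0, 1.5], [0, 0, 0], 1.5]
    - [[0, 0, 4], [0, 0, 0], 1.5]
    - [[0, 0, 6.5], [0, 0, 0], 1.5]
    - [[0.2, -2, 7.5], [0, 0, 0], 1.5]
    - [[0.4, -5, 7.5], [0, 0, 0], 1.5]
    - [[0.6, -8.5, 7.5], [0, 0, 0], 1.5]
    - [[0.8, -12, 7.5], [0, 0, 0], 1.5]
    - [[1, -15.5, 7.5], [0, 0, 0], 1.5]
    - [[1, -19, 7.5], [0, 0, 0], 1.5]
    - [[1, -22.5, 7.5], [0, 0, 0], 1.5]
    - [[1, -26, 7.5], [0, 0, 0], 1.5]
    - [[1, -29, 7.5], [0, 0, 0], 1.5]

```text
time: 17.38
tcp_pos: [0.5259, -0.064, 0.1716]
tool_rot: [-0.031, 1.571, 0.029]
ft_force: [0.2, 0.1, -1.9]
gripper_width: 0.0257
```

Call:
drive_tool:
  deltas:
    - [[0, -2, 0], [0, 0, 0], 1.5]
    - [[0, -3.3, 0], [0, 0, 0], 1.5]
    - [[0, -3.8, 0], [0, 0, 0], 1.5]
    - [[0, -3.8, 0], [0, 0, 0], 1.5]
    - [[0, -3.8, 0], [0, 0, 0], 1.5]

```text
time: 17.8
tcp_pos: [0.5267, -0.0974, 0.1718]
tool_rot: [-0.031, 1.57, 0.033]
ft_force: [0.2, 0.5, -2.1]
gripper_width: 0.0256
```

```bash
python3 - <<'E'
from h import *
p=look("w8",["square_bottle"])
for d in silhouettes(p,"square_bottle")[:1]: print(d["rect"])
s=get_state()["tcp_pos"]
for dy in(-.004,0,.004):
    b=.009+s[2]-.0976
    u=np.array([proj(p,[s[0]+r*np.cos(a),s[1]+dy+r*np.sin(a),b+h]) for a in np.linspace(0,6.28,40) for h,r in((0,.018),(.066,.018),(.092,.013))]);print(dy,u.min(0).round(),u.max(0).round())
E
```

```text
17.8 [ 0.5267 -0.0974  0.1718] [-0.031  1.57   0.033] cam [ 0.524 -0.022  0.334]
square_bottle 0.97 [320. 248.] [ 0.5278 -0.1162  0.009 ]
[286.8, 228.7, 349.8, 326.7]
-0.004 [289. 234.] [350. 332.]
0 [289. 228.] [350. 326.]
0.004 [289. 223.] [351. 319.]
```

View pics/w8.png

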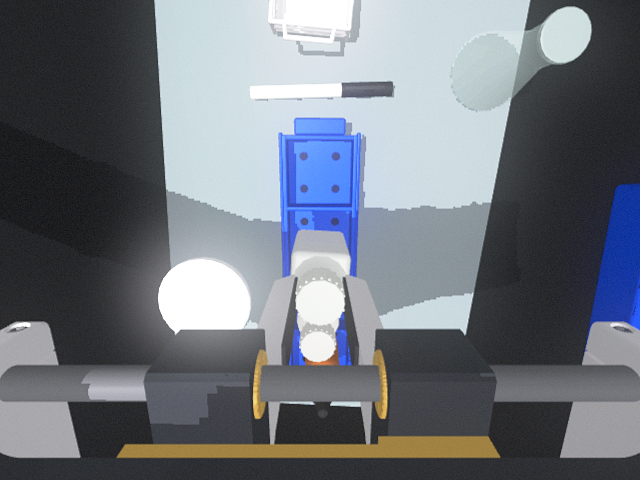

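The square bottle hangs upright over place 3, and its silhouette matches dy≈0.

Call:
drive_tool:
  deltas:
    - [[0, -0.1, -2], [0, 0, 0], 1.5]
    - [[0, -0.1, -4.2], [0, 0, 0], 1.5]
    - [[0, -0.1, -6], [0, 0, 0], 1.5]
    - [[0, -0.1, -6.9], [0, 0, 0], 1.5]
    - [[0, -0.1, -7.3], [0, 0, 0], 1.5]
    - [[0, -0.1, -7.5], [0, 0, 0], 1.5]
    - [[0, -0.1, -7.6], [0, 0, 0], 1.5]
    - [[0, -0.1, -7.6], [0, 0, 0], 1.5]
    - [[0, -0.1, -7.6], [0, 0, 0], 1.5]

```text
time: 18.7
tcp_pos: [0.5259, -0.0991, 0.0976]
tool_rot: [-0.032, 1.572, 0.031]
ft_force: [-3.8, 2.0, 10.3]
gripper_width: 0.0256
```

Call:
drive_tool:
  deltas:
    - [[0, 0, 0], [0, 0, 0], 2.8]
    - [[0, 0, 0], [0, 0, 0], 3.5]
    - [[0, 0, 0], [0, 0, 0], 5]
    - [[0, 0, 0], [0, 0, 0], 5]
    - [[0, 0, 0], [0, 0, 0], 5]
    - [[0, 0, 3], [0, 0, 0], 5]
    - [[0, 0, 6.5], [0, 0, 0], 5]
    - [[-0.1, 3, 9], [0, 0, 0], 6.2]
    - [[-0.3, 7, 9], [0, 0, 0], 6.2]
    - [[-0.3, 11, 9], [0, 0, 0], 6.2]
    - [[-0.3, 15, 9], [0, 0, 0], 6.2]
    - [[-0.3, 19, 9], [0, 0, 0], 6.2]

```text
time: 19.7
tcp_pos: [0.5235, 0.0914, 0.1861]
tool_rot: [-0.03, 1.57, 0.03]
ft_force: [0.4, -0.9, -0.3]
gripper_width: 0.0619
```

Call:
drive_tool:
  deltas:
    - [[0, 4, 0], [0, 0, 0], 6.2]
    - [[0, 8, 0], [0, 0, 0], 6.2]
    - [[0, 12, 0], [0, 0, 0], 6.2]
    - [[0, 16, 0], [0, 0, 0], 6.2]
    - [[0, 19, 0], [0, 0, 0], 6.2]
    - [[0, 19.7, 0], [0, 0, 0], 6.2]
    - [[0, 19.7, 0], [0, 0, 0], 6.2]
    - [[0, 19.7, 0], [0, 0, 0], 6.2]

```text
time: 20.37
tcp_pos: [0.5235, 0.2859, 0.1853]
tool_rot: [-0.032, 1.571, 0.03]
ft_force: [0.2, -1.4, -0.1]
gripper_width: 0.0622
```

```bash
python3 - <<'E'
from h import *
p=look("w9",["jar"])
for d in silhouettes(p,"jar")[:2]: print(d["rect"])
c=(.5228,.2875)
u=np.array([proj(p,[c[0]+r*np.cos(a),c[1]+r*np.sin(a),.009+h]) for a in np.linspace(0,6.28,40) for h,r in((0,.02),(.062,.02),(.08,.019))]);print(u.min(0).round(),u.max(0).round())
E
```

```text
20.3667 [0.5235 0.2859 0.1853] [-0.032  1.571  0.03 ] cam [0.521 0.362 0.347]
jar 0.73 [410. 236.] [0.6173 0.2795 0.009 ]
jar 0.63 [318. 224.] [0.5219 0.2882 0.009 ]
[295.1, 204.8, 342.5, 267.5]
[388.6, 218.2, 458.1, 281.3]
[295. 206.] [342. 269.]
```

View pics/w9.png

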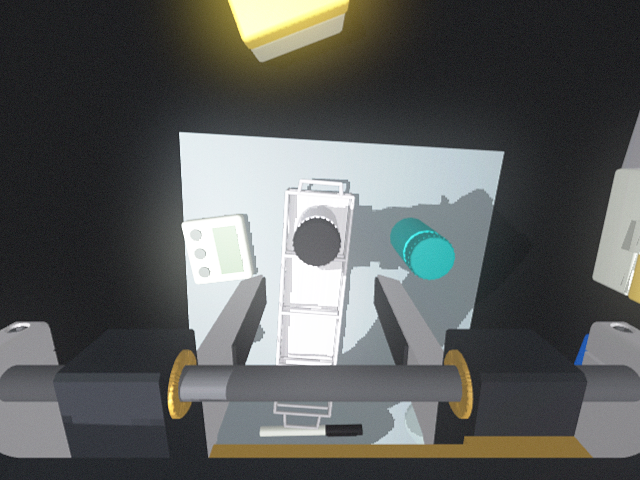

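The black-lidded jar is at px (317,241) between the jaws' lines, and the turquoise one is clear at (425,250). Grasping the lid.

Call:
drive_tool:
  deltas:
    - [[-0.05, 0.1, -3], [0, 0, 0], 6.2]
    - [[-0.05, 0.1, -6], [0, 0, 0], 6.2]
    - [[-0.05, 0.1, -8.3], [0, 0, 0], 6.2]
    - [[-0.05, 0.1, -9.4], [0, 0, 0], 6.2]
    - [[-0.05, 0.1, -9.8], [0, 0, 0], 6.2]
    - [[-0.05, 0.1, -9.8], [0, 0, 0], 6.2]
    - [[-0.05, 0.1, -9.8], [0, 0, 0], 3]
    - [[-0.05, 0.1, -9.8], [0, 0, 0], 3]
    - [[-0.05, 0.1, -9.8], [0, 0, 0], 3]
    - [[-0.05, 0.1, -9.8], [0, 0, 0], 3]
    - [[-0.05, 0.1, -9.8], [0, 0, 0], 3]
    - [[-0.05, 0.1, -9.8], [0, 0, 0], 3]
  grip_force: 18

```text
time: 21.52
tcp_pos: [0.5233, 0.2884, 0.0886]
tool_rot: [-0.031, 1.57, 0.032]
ft_force: [-0.7, 0.1, 5.3]
gripper_width: 0.0378
```

Call:
drive_tool:
  deltas:
    - [[0, 0, 1.5], [0, 0, 0], 3]
    - [[0, 0, 4], [0, 0, 0], 3]
    - [[0, 0, 6.5], [0, 0, 0], 3]
    - [[0.1, -2, 7.5], [0, 0, 0], 3]
    - [[0.1, -5, 7.5], [0, 0, 0], 3]
    - [[0.1, -8.5, 7.5], [0, 0, 0], 3]
    - [[0.1, -12, 7.5], [0, 0, 0], 3]
    - [[0.1, -15.5, 7.5], [0, 0, 0], 3]
    - [[0.1, -19, 7.5], [0, 0, 0], 3]
    - [[0.1, -22.5, 7.5], [0, 0, 0], 3]
    - [[0.1, -26, 7.5], [0, 0, 0], 3]
    - [[0.1, -29, 7.5], [0, 0, 0], 3]

```text
time: 22.52
tcp_pos: [0.5236, -0.005, 0.1626]
tool_rot: [-0.031, 1.571, 0.029]
ft_force: [-0.5, -1.2, -0.4]
gripper_width: 0.0377
```

Call:
drive_tool:
  deltas:
    - [[0, -2, 0], [0, 0, 0], 3]
    - [[0, -3.2, 0], [0, 0, 0], 3]
    - [[0, -3.5, 0], [0, 0, 0], 3]
    - [[0, -3.5, 0], [0, 0, 0], 3]
    - [[0, -3.5, 0], [0, 0, 0], 3]

```text
time: 22.93
tcp_pos: [0.5242, -0.0352, 0.1628]
tool_rot: [-0.031, 1.57, 0.034]
ft_force: [-0.5, 0.3, -1.7]
gripper_width: 0.0378
```

```bash
python3 - <<'E'
from h import *
p=look("w10",["jar"])
for d in silhouettes(p,"jar")[:1]: print(d["rect"])
s=get_state()["tcp_pos"]
for dy in(-.004,0,.004):
    b=.009+s[2]-.0886
    u=np.array([proj(p,[s[0]+r*np.cos(a),s[1]+dy+r*np.sin(a),b+h]) for a in np.linspace(0,6.28,40) for h,r in((0,.02),(.062,.02),(.08,.019))]);print(dy,u.min(0).round(),u.max(0).round())
E
```

```text
22.9333 [ 0.5242 -0.0352  0.1628] [-0.031  1.57   0.034] cam [0.521 0.04  0.325]
jar 0.63 [316. 253.] [ 0.5215 -0.0565  0.009 ]
[308.5, 402.4, 337.3, 442.0]
-0.004 [283. 234.] [355. 340.]
0 [283. 229.] [356. 333.]
0.004 [283. 224.] [356. 326.]
```

View pics/w10.png

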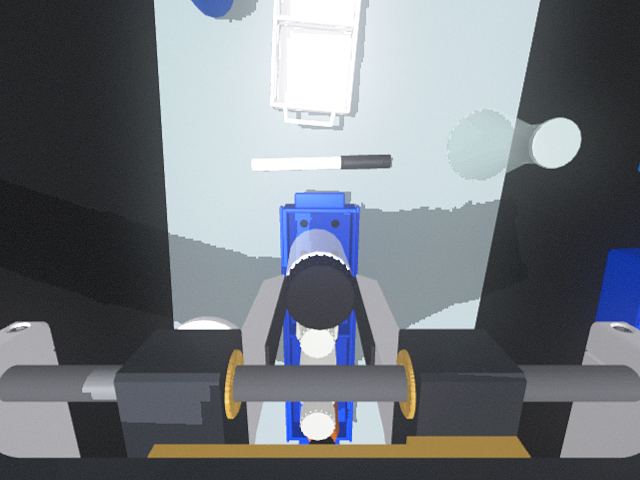

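The jar hangs upright over the last place, its base edge at px row ~229, matching dy≈0. Lowering it.

Call:
drive_tool:
  deltas:
    - [[0, -0.15, -2], [0, 0, 0], 3]
    - [[0, -0.15, -4.2], [0, 0, 0], 3]
    - [[0, -0.15, -6], [0, 0, 0], 3]
    - [[0, -0.15, -6.9], [0, 0, 0], 3]
    - [[0, -0.15, -7.3], [0, 0, 0], 3]
    - [[0, -0.15, -7.5], [0, 0, 0], 3]
    - [[0, -0.15, -7.6], [0, 0, 0], 3]
    - [[0, -0.15, -7.6], [0, 0, 0], 3]
    - [[0, -0.15, -7.6], [0, 0, 0], 3]

```text
time: 23.83
tcp_pos: [0.523, -0.0379, 0.0885]
tool_rot: [-0.032, 1.572, 0.031]
ft_force: [-5.4, 0.7, 10.7]
gripper_width: 0.0377
```

Call:
drive_tool:
  deltas:
    - [[0, 0, 0], [0, 0, 0], 4.1]
    - [[0, 0, 0], [0, 0, 0], 5]
    - [[0, 0, 0], [0, 0, 0], 6.2]
    - [[0, 0, 0], [0, 0, 0], 6.2]
    - [[0, 0, 0], [0, 0, 0], 6.2]
    - [[0, 0, 3], [0, 0, 0], 6.2]
    - [[0, 0, 7], [0, 0, 0], 6.2]
    - [[0, 0, 11], [0, 0, 0], 6.2]
    - [[0, 0, 15], [0, 0, 0], 6.2]
    - [[0, -4, 17], [0, 0, 0], 6.2]
    - [[0, -8, 17], [0, 0, 0], 6.2]
    - [[0, -12, 17], [0, 0, 0], 6.2]

```text
time: 24.83
tcp_pos: [0.5253, -0.1596, 0.2591]
tool_rot: [-0.034, 1.566, 0.032]
ft_force: [1.7, -0.0, -0.5]
gripper_width: 0.0621
```

Call:
drive_tool:
  deltas:
    - [[0, -4, 0], [0, 0, 0], 6.2]
    - [[0, -8, 0], [0, 0, 0], 6.2]
    - [[0, -10, 0], [0, 0, 0], 6.2]
    - [[0, -10, 0], [0, 0, 0], 6.2]
    - [[0, -10, 0], [0, 0, 0], 6.2]

```text
time: 25.25
tcp_pos: [0.5236, -0.2597, 0.2563]
tool_rot: [-0.028, 1.571, 0.029]
ft_force: [0.3, 0.9, -0.1]
gripper_width: 0.062
```

```bash
python3 - <<'E'
from h import *
p=look("w11",DIM)
q=read_camera("scene")
for th in DIM: print(th,[(round(d["p"],2),ray(q,d["centre"],.009)[:2].round(3)) for d in landmark_of(q,th)[:2]])
for th in("timer","petri_dish","flask","tip_box"): print(th,[(round(d["p"],2),ray(q,d["centre"],0)[:2].round(3)) for d in landmark_of(q,th)[:1]])
a=np.hstack([p["color"][0:360,200:460],cv2.resize(q["color"][210:310,110:250],None,fx=3.6,fy=3.6)]);cv2.imwrite("pics/w11c.png",a)
E
```

```text
25.25 [ 0.5236 -0.2597  0.2563] [-0.028  1.571  0.029] cam [ 0.521 -0.184  0.418]
tall_bottle 0.79 [325. 131.] [ 0.5268 -0.1618  0.009 ]
jar 0.65 [325.   3.] [ 0.5213 -0.0345  0.009 ]
square_bottle 0.56 [325.  72.] [ 0.5244 -0.1004  0.009 ]
dropper_bottle 0.67 [328. 185.] [ 0.5331 -0.2237  0.009 ]
tall_bottle [(0.9, array([ 0.53 , -0.149]))]
jar [(0.74, array([ 0.522, -0.026]))]
square_bottle [(0.93, array([ 0.532, -0.094]))]
dropper_bottle [(0.92, array([ 0.545, -0.214])), (0.59, array([0.441, 0.162]))]
timer [(0.64, array([0.418, 0.255]))]
petri_dish [(0.68, array([ 0.405, -0.172]))]
flask [(0.95, array([0.666, 0.059]))]
tip_box [(0.78, array([0.48 , 0.519]))]
```

View pics/w11c.png

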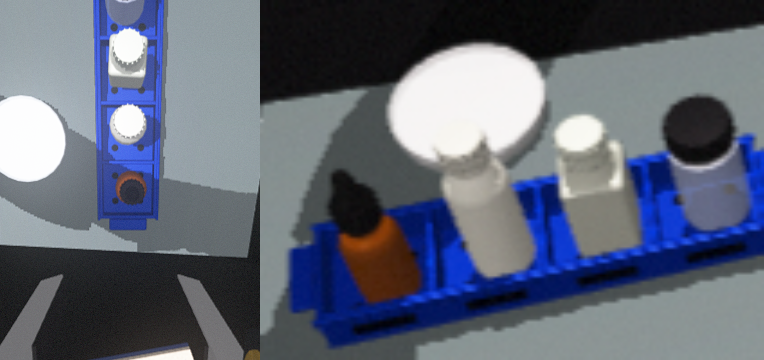

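All four bottles stand in their places, in the order dropper, tall, square, jar from the right. The gripper is clear, so I hand in.

```bash
python3 -c "
from station import *
print(get_state()['joint_vel'].round(3)); print(close_job())"
```

```text
[ 0.001  0.001  0.002 -0.001  0.001 -0.001 -0.   ]
the job is handed in; nothing more can be done
None
```

I moved all four bottles into the blue moulded rack in their original left-to-right order (jar, square, tall, dropper) and handed the job in at about 26 s. Each was gripped by its cap, lid or collar and lowered to the floor before I let go. `close_job()` gave no verdict.

- **Placing:** the last wrist view put every bottle within about 4 mm of its place's centre. The last pictures show all four upright, with the gripper clear and the arm still.
- **Other items:** the timer, Petri dish, flask and tip box were found within about 10 mm of where the same camera saw them at the start. I took no final measurement of the two look-alikes or the pen.
- **Disagreement:** the scene camera put the bottles up to about 13 mm further left than the wrist camera did. It showed much the same offset at the start, so I treated it as bias and went by the wrist view.
- **Unexplained:** early on the wire rack looked turned about 2.4° the opposite way to the moulded one. I didn't resolve this because it did not affect the grips.

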